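# Wind out the sprung cradle and hold a flask pressed into it

### The job

Turn the handwheel clockwise, by its upright handle, until the handle is in line with the small index block beside the rim, which winds the sprung ring cradle out from under the clear guard. Then stand the steel flask upright in the ring and push it down against the spring until the ring is at its lower stop, so that the flask's new rubber foot bonds. Finish while still holding the flask pressed down there; do not tip it over, let go or push on the ring itself, and leave the mug, bowl and plates where they are.

Things in the scene. Friction and masses are not known exactly. Their poses are not given: they have to be found in the camera images.
- stand: Grey stand, base 140 x 380 mm, 16 mm thick, fixed but placed and turned differently each time. Origin on the table under the cradle's loading position; z up, y from wheel to guard. Wheel axis at y -160 mm. The guard is a clear plate 118 to 124 mm above the table, from y +42 to +120 mm, with a grey upright at its -x side; at the start the ring is partly or wholly under it
- wheel_axis (a point): On the upright axis of the handwheel, 64 mm above the table; axes as stand. The wheel is dark steel, three-spoked, 112 mm across its rim, which lies 58 to 70 mm above the table
- handwheel (a joint): Angle of the handwheel in rad, growing clockwise seen from above, 0 to 3.4 between stops; the handle is in line with the index block at 2.8. It stays where it is left and takes about 4 N at the handle to turn. Each rad moves the cradle 20 mm along the stand's -y, towards the wheel
- fin (a point): Centre of the top of the wheel's handle, 116 mm above the table, 50 mm from the wheel's axis. The handle is a black flat upright fin fixed to the rim: 12 mm thick along the rim, 30 mm wide radially, its foot 68 mm above the table. It turns with the wheel, so the grasp must turn with it: regrasp on the way
- index (a point): Centre of the top of the index, a small steel block (12 x 30 mm, top 36 mm above the table) on the stand's base at the wheel's end, 75 mm from the wheel axis along the stand's -y, just outside the rim; the wheel is set when the handle is in line with it, as seen from above
- ring (a joint): How far the sprung ring has been pushed down, in m: 0 free, 0.020 at the lower stop. The spring pushes up with 8 N free and 18 N at the stop; the flask's weight alone does not move it
- ring_floor (a point): Centre of the ring's inner floor, a black rubber foot on which the flask is to stand. The ring is an aluminium cup on a sliding carriage: bore 70 mm across for the first 14 mm above the floor, flaring to 86 mm at the rim, 28 mm above the floor (96 mm across outside). Floor 74 mm above the table when free, 54 mm at the lower stop
- flask: Closed steel flask, upright on the table: body 62 mm across, slightly chamfered at the foot, narrowing above 98 mm to a black cap 42 mm across that runs from 119 to 155 mm above its underside. Origin at the centre of its underside, z up. 0.28 to 0.46 kg
- mug: Red plastic mug, 80 mm across, 88 mm high, with a side handle; origin at the centre of its underside. A bystander near the flask, in either order
- bowl: White bowl, 120 mm across, 50 mm high; origin at the centre of its underside. A bystander beyond the stand
- plates: Stack of four small plates, 150 mm across, 50 mm high; origin at the centre of its underside. A bystander beyond the stand
Things that resemble listed ones, but are neither listed nor needed, are in the scene too. What is shaped like the flask but blue or yellow is not meant.

How it is judged:
By the outcome, as a careful person would: the job done as asked, in the order asked, and still so for the second after the job is handed in, while the arm keeps its last pose, push and grip.
It also fails if it takes over 72 s, if anything falls off the work surface, if the arm or the gripper's body presses on something with over 40 N, if the wrist force passes 120 N, or if a joint passes its speed limit or range.

### The arm

A 7-joint arm with a two-finger parallel gripper is mounted at the origin on the work surface. World frame = base frame: x ahead of the robot, y to its left, z up, the work surface at z = 0. Lengths are in m, angles in degrees, forces in N, time in s.
With the tool pointing down it reaches from about 0.4 to 0.925 m from the base axis. Payload 5.6 kg.
Tool frame: the origin (TCP) lies on the centre line of the jaws, within the pads' length; the fingertips stand 25 mm ahead of it and the grasp point (between the pads) lies 6 mm ahead of it; z points along the fingers, y is the line along which they close (so a half turn about z gives the same grasp; the last joint's range is limited). The gripper opens to 85 mm and grips with 20 to 120 N. Pads are 22 mm wide; open, the fingers measure 114 mm over their backs; the gripper's body (76 mm by 85 mm) begins 54 mm behind the grasp point. The pads swing forward as they close: fully open they stand 13 mm farther back than shut.
Start: joints at [-74.828, 26.786, -0.665, 91.828, 0.344, 61.387, -3.226], TCP at [0.197, 0.619, 0.256] pointing down, gripper open.
Joint ranges: [-144.91, 144.91], [-17.63, 115.5], [-89.93, 88.59], [15.96, 139.68], [-74.01, 254.01], [8.47, 105.57], [-167.45, 167.45]. Speed limits (degrees/s): [147.25, 147.25, 180, 180, 180, 180, 180].

### API

Orientations are given as [roll, pitch, yaw] about the fixed x, y, z axes, in that order (R = Rz(yaw) Ry(pitch) Rx(roll)).
In Python, from workcell import r gives the robot as it stands.
- The arm moves only by the tool apply_moves, never from a script. Its argument "steps" is a list that holds one entry, the list of rows, each a list of 4 numbers: the shift along the tool's x, y, z in mm, then the turn about the tool's z in rad. In form: [[[dx, dy, dz, yaw], ...]]. A call has 1 to 8 rows; each row is the pose to reach, as a shift and turn from the pose commanded when the call began, along the tool's axes at that moment; what a row does not reach only later rows make up. A row lasts 1/12 s, in which the tool goes at most 41.7 mm and 7.16 degrees, less where a joint would pass 70% of its speed; a pose out of reach is approached as far as the arm can. A call with a gripper value outside its range is refused whole. "hand" is the closure, from 0 (fully open) to 1 (shut), set as the call begins (left out, the last holds). The fingers move at their own pace and stop on an object; "newtons" is the grip in N (left out, the last holds). Time passes only in rows, so rows that repeat a pose let the fingers close. It gives the time, the measured TCP pose, the force, the opening and the grip force at its end, in the units of the state.
- r.get_obs(): the state, without advancing time (a new reading comes with each control period).
- r.read_camera(name): name is "side" or "top" or "wrist"; returns the picture (420x560x3 uint8, blue, green, red); there is no depth.
- r.camera_model(name): a dict with "vfov" (degrees; the focal length in pixels is half the picture's height over the tangent of half this angle, whatever the lens; pixels are square), "cx", "cy" (the principal point, pixels), "D" ([k1, k2, p1, p2, k3] as OpenCV has them; the pictures are not rectified), "R" (3x3) and "t" (3): a world point X has camera coordinates R X + t; the wrist camera has in their place "hand_eye" (4x4, takes a point from camera to tool coordinates, whose origin is the TCP and whose axes are the flange's). Camera axes: x right, y down, z forward; pixel columns grow to the right and rows downward; lengths in m; the calibration is good to about 2 mm. A picture is of the moment at which its call begins: read the wrist's pose just before it. camera_model takes no time and is no camera call.
- r.sign_off(): hands the job in; it is judged then, once.
The state is a dict: "clock": time; "joint_pos": joint angles; "qd": joint speeds; "joint_efforts": joint torques, N m; "position": TCP position; "ee_rot": TCP orientation; "wrist_force": force on the tool from outside, world axes, zero at the start; "moment": the same for the moment, N m; "grip_width": finger opening in m; "grasp_force": force on a finger pad.
Only numpy, scipy, OpenCV 4.12 (cv2) and the standard library are available. Lean on these libraries where they do the work, as an engineer would, in place of code of your own. Each camera call takes 0.05 s, during which the arm holds its last target. There are 200 camera calls.

## Working session

There is one attempt and no reset: what is moved stays moved. The work goes in short steps, Python scripts to look and compute and a tool call to move; the robot and the scene stay as the last step left them, time stands still between calls to the robot, and variables do not carry over. Pictures are saved under pics/ and viewed, at most 10 in all, crops included, and the job is handed in when it is done.

Besides the shell and the picture viewer there is one more tool, called after "Emit:" as name(argument=value, ...) on one line, values as JSON. apply_moves: Moves the arm, as the interface text tells. Its arguments: {"type":"object","properties":{"steps":{"type":"array"},"hand":{"type":"number"},"newtons":{"type":"number"}},"required":["steps"]}

```bash
mkdir -p pics; ls; python3 - <<'E'
from workcell import r
import cv2,numpy as np
o=r.get_obs(); print({k:np.round(v,3).tolist() for k,v in o.items()})
for n in("top","side"):
    im=r.read_camera(n); cv2.imwrite(f"pics/{n}0.png",im)
    m=r.camera_model(n); print(n,{k:np.round(v,4).tolist() for k,v in m.items()})
print({k:np.round(v,4).tolist() for k,v in r.camera_model("wrist").items()})
E
```

```text
pics
{'clock': 0.0, 'joint_pos': [-74.83, 26.837, -0.664, 91.885, 0.347, 61.387, -3.226], 'qd': [0.023, 0.088, -0.012, 0.058, -0.007, 0.031, 0.012], 'joint_efforts': [-0.0, -53.24, 0.021, -25.131, 0.011, 0.008, 0.0], 'position': [0.197, 0.619, 0.255], 'ee_rot': [-179.894, 0.01, 162.362], 'wrist_force': [0.408, 0.37, 0.107], 'moment': [-0.042, 0.041, 0.0], 'grasp_force': 0.0, 'grip_width': 0.085}
top {'vfov': 53.6268, 'cx': 279.9919, 'cy': 208.3983, 'D': [-0.0394, 0.0, 0.0, 0.0, 0.0], 'R': [[-0.0179, -0.9997, 0.018], [-0.9957, 0.0162, -0.0915], [0.0912, -0.0196, -0.9956]], 't': [0.0442, 0.588, 1.0676]}
side {'vfov': 49.9368, 'cx': 281.532, 'cy': 212.8907, 'D': [-0.1346, 0.0, 0.0, 0.0, 0.0], 'R': [[0.8936, -0.4487, 0.0126], [-0.2062, -0.4354, -0.8763], [0.3987, 0.7805, -0.4816]], 't': [-0.517, 0.2165, 0.7768]}
{'vfov': 69.3758, 'cx': 280.0577, 'cy': 211.8609, 'D': [0.0131, 0.0, 0.0, 0.0, 0.0], 'hand_eye': [[0.0006, -0.9639, -0.2663, 0.0678], [1.0, 0.0002, 0.0017, 0.0007], [-0.0016, -0.2663, 0.9639, -0.1173], [0.0, 0.0, 0.0, 1.0]]}
```

View pics/top0.png

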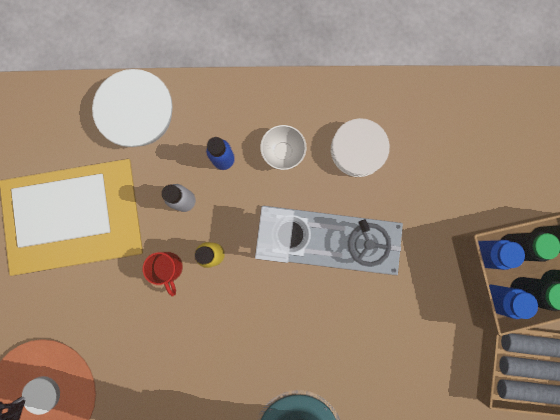

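View pics/side0.png

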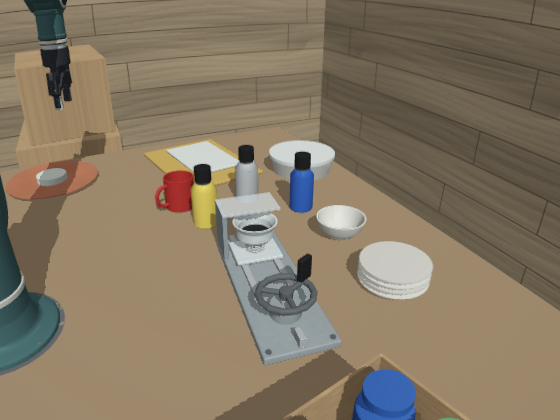

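Top view: the steel flask's cap is at (172,193). Lookalikes are the blue flask at (216,147) and the yellow one at (205,256). The red mug is at (163,268), the bowl at (283,148) and the plates at (360,147). The stand's corners are near (263,207), (402,219), (399,273) and (256,261), with the wheel at (370,243), the fin at (364,226) and the ring at (292,234). I choose the grey flask and will check it in one crop.

```bash
cat > h.py <<'E'
import numpy as np, cv2
from workcell import r
from scipy.spatial.transform import Rotation as Ro
def cam(n,obs=None):
    m=r.camera_model(n); f=210/np.tan(np.radians(m["vfov"]/2))
    K=np.array([[f,0,m["cx"]],[0,f,m["cy"]],[0,0,1]]); D=np.array(m["D"],float)
    if n=="wrist":
        T=np.eye(4); T[:3,:3]=Ro.from_euler("xyz",obs["ee_rot"],degrees=True).as_matrix(); T[:3,3]=obs["position"]
        W=np.linalg.inv(T@np.array(m["hand_eye"])); return K,D,W[:3,:3],W[:3,3]
    return K,D,np.array(m["R"]),np.array(m["t"])
def ray(c,uv,z):
    K,D,R,t=c; p=cv2.undistortPoints(np.array([[uv]],float),K,D)[0,0]
    d=R.T@np.array([p[0],p[1],1]); o=-R.T@t; return o+d*(z-o[2])/d[2]
def proj(c,X):
    K,D,R,t=c; return cv2.projectPoints(np.atleast_2d(np.array(X,float)),cv2.Rodrigues(R)[0],t,K,D)[0][:,0]
def totool(obs,P):
    """world point -> shift (mm) along tool axes from current TCP"""
    return 1000*Ro.from_euler("xyz",obs["ee_rot"],degrees=True).as_matrix().T@(np.array(P)-obs["position"])
E
python3 - <<'E'
from h import *
c=cam("top")
for n,uv,z in [("c1",(263,207),.016),("c2",(402,219),.016),("c3",(399,273),.016),("c4",(256,261),.016),("wheel",(370,243),.064),("fin",(364,224.5),.116),("ring",(292,234),.102),("flask",(172,193),.155),("mug",(163,267),.088),("yel",(204,256),.155),("blue",(216,147),.155)]:
    print(n,np.round(ray(c,uv,z),3))
im=cv2.imread("pics/top0.png"); s=cv2.imread("pics/side0.png")
a=cv2.resize(im[195:285,240:420],(720,360),interpolation=cv2.INTER_CUBIC)
a2=cv2.resize(im[130:290,140:260],(180,240),interpolation=cv2.INTER_CUBIC)
b=cv2.resize(s[140:230,150:350],(530,240),interpolation=cv2.INTER_CUBIC)
o=np.zeros((600,720,3),np.uint8); o[:360]=a; o[360:,:180]=a2; o[360:,185:715]=b
cv2.imwrite("pics/crop.png",o)
E
```

```text
c1 [0.594 0.079 0.016]
c2 [ 0.556 -0.292  0.016]
c3 [ 0.413 -0.278  0.016]
c4 [0.452 0.099 0.016]
wheel [ 0.493 -0.192  0.064]
fin [ 0.538 -0.167  0.116]
ring [0.519 0.007 0.102]
flask [0.617 0.287 0.155]
mug [0.444 0.325 0.088]
yel [0.47  0.213 0.155]
blue [0.724 0.185 0.155]
```

View pics/crop.png

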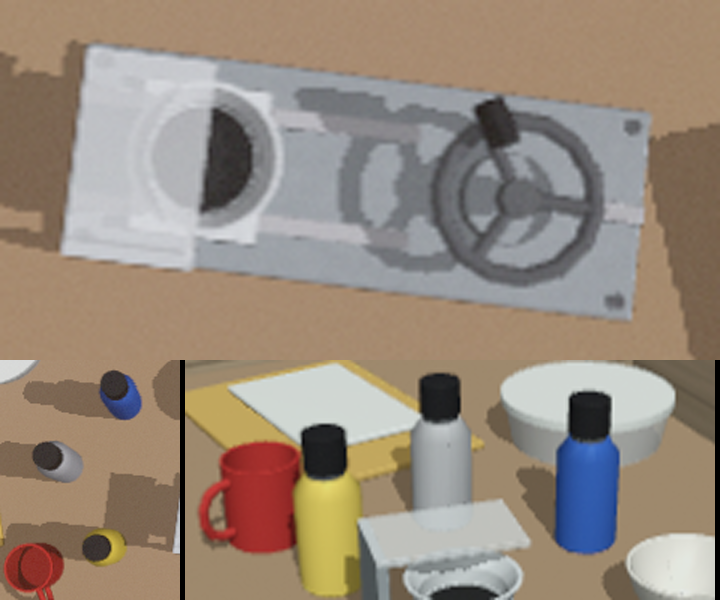

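The crop confirms the grey, steel flask with a black cap. The ring is half under the guard, and the fin is about 125° counter-clockwise of the index. First I go above the fin.

```bash
python3 - <<'E'
from h import *
o=r.get_obs()
for P in [(.38,.40,.25),(.47,.13,.24),(.538,-.167,.22)]: print(np.round(totool(o,P)))
E
```

```text
[-241. -153.    6.]
[-408. -383.   16.]
[-563. -646.   37.]
```

Emit:
apply_moves(steps=[[[-30,-19,1,-0.1],[-60,-38,2,-0.2],[-90,-57,3,-0.3],[-120,-76,4,-0.4],[-150,-95,4,-0.5],[-180,-114,5,-0.6],[-210,-133,5,-0.7],[-240,-152,6,-0.8]]], hand=0)

```text
clock: 0.77
position: [0.3804, 0.4002, 0.2501]
ee_rot: [-180.0, -0.0, -151.5]
wrist_force: [0.4, 0.0, 0.2]
grip_width: 0.0851
grasp_force: 0.0
```

```bash
python3 - <<'E'
from h import *
o=r.get_obs(); print(o["position"],o["ee_rot"],o["joint_pos"])
for P in [(.47,.13,.24),(.538,-.167,.22)]: print(np.round(totool(o,P)))
E
```

```text
[0.38041192 0.40022798 0.25013697] [-1.79991012e+02 -1.28864084e-02 -1.51514790e+02] [-45.89519256  18.01881766  -4.90218895 105.82914026   1.82618444
  56.2424888   66.91175455]
[  50. -280.   10.]
[ 132. -574.   30.]
```

Emit:
apply_moves(steps=[[[6,-35,1,0],[12,-70,2,0],[18,-105,4,0],[25,-140,5,0],[31,-175,6,0],[37,-210,8,0],[44,-245,9,0],[50,-280,10,0]]])

```text
clock: 1.43
position: [0.4677, 0.1296, 0.2401]
ee_rot: [180.0, -0.0, -151.8]
wrist_force: [1.2, -0.8, -0.1]
grip_width: 0.0853
grasp_force: 0.0
```

Emit:
apply_moves(steps=[[[10,-37,3,0],[20,-74,5,0],[30,-111,8,0],[40,-148,10,0],[51,-184,12,0],[61,-221,15,0],[72,-258,18,0],[82,-294,20,0]]])

```text
clock: 2.1
position: [0.5342, -0.1684, 0.2198]
ee_rot: [180.0, -0.0, -151.8]
wrist_force: [0.8, 1.1, 0.1]
grip_width: 0.0853
grasp_force: 0.0
```

```bash
python3 - <<'E'
from h import *
o=r.get_obs(); print(o["position"],o["ee_rot"],o["joint_pos"])
cv2.imwrite("pics/w1.png",r.read_camera("wrist"))
c=cam("wrist",o); print(proj(c,[(.538,-.167,.116),(.493,-.192,.07)]))
E
```

```text
[ 0.53419087 -0.16836034  0.21980971] [ 1.79976200e+02 -3.36852493e-02 -1.51814349e+02] [  3.11607568  20.55153071  13.56455433 107.35100401  -5.92415035
  52.81334201 137.62413583]
[[277.82977984 224.36144763]
 [277.11923468 151.39803206]]
```

View pics/w1.png

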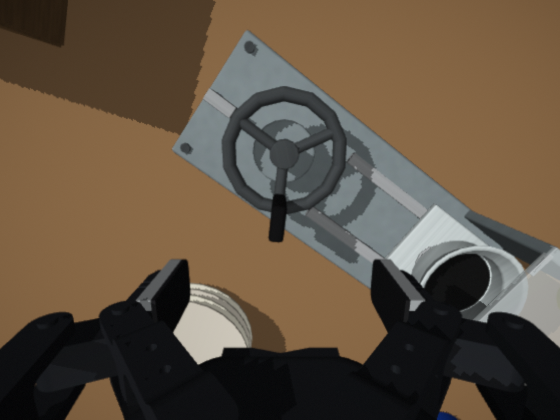

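The wheel hub is at (284,153). The fin runs from (280,197) to (276,241), its top centred near (278,221). The index block is at (217,102). The fingers straddle it well.

```bash
python3 - <<'E'
from h import *
o=r.get_obs();c=cam("wrist",o)
im=cv2.imread("pics/w1.png")
w=ray(c,(284.5,153),.072); rim=[ray(c,p,.064) for p in [(223,150),(346,150),(285,87)]]
f=ray(c,(277.5,221),.116); i=ray(c,(220,102),.036); b1=ray(c,(250,44),.016);b2=ray(c,(186,148),.016)
print("hub",w,"rimc",(rim[0]+rim[1])/2,"fin",f,"idx",i,b1,b2)
d=f-w; print(np.hypot(*d[:2]),np.degrees(np.arctan2(d[1],d[0])))
e=i-w; print(np.hypot(*e[:2]),np.degrees(np.arctan2(e[1],e[0])))
print(totool(o,f))
E
```

```text
hub [ 0.49160417 -0.1952424   0.072     ] rimc [ 0.48986019 -0.19613749  0.064     ] fin [ 0.53640297 -0.17802653  0.116     ] idx [ 0.48055511 -0.26901165  0.036     ] [ 0.42050744 -0.2694333   0.016     ] [ 0.53831217 -0.28558114  0.016     ]
0.04799290143433027 21.021422367630695
0.0745921212742007 -98.51836900996985
[ -1.41737082  -0.89228022 103.96061877]
```

```bash
python3 - <<'E'
from h import *
o=dict(r.get_obs()); print(o["position"],o["ee_rot"],o["clock"])
n=dict(o); o["position"]=np.array([ 0.53419087,-0.16836034,0.21980971]); o["ee_rot"]=[179.976,-0.034,-151.814]
c=cam("wrist",o)
w=ray(c,(284.5,153),.072); f=ray(c,(277.5,221),.116); i=ray(c,(220,102),.036)
print("hub",w,"fin",f,"idx",i)
for d in (f-w,i-w): print(np.hypot(*d[:2]),np.degrees(np.arctan2(d[1],d[0])))
print(totool(n,f))
E
```

```text
[ 0.53462882 -0.17726454  0.21995618] [-1.79665760e+02 -1.10216060e-01 -1.52329948e+02] 2.15
hub [ 0.49105509 -0.18582541  0.072     ] fin [ 0.53574467 -0.16848946  0.116     ] idx [ 0.48060468 -0.25933751  0.036     ]
0.04793427026462825 21.202239797804978
0.07425118695417306 -98.09089994656503
[ -5.2631608    7.85960697 103.90216525]
```

Emit:
apply_moves(steps=[[[0,0,20,0],[0,0,40,0],[0,0,50,0],[0,0,50,0],[0,0,50,0]]])

```text
clock: 2.57
position: [0.5343, -0.166, 0.17]
ee_rot: [180.0, -0.1, -151.8]
wrist_force: [0.6, -0.0, 0.0]
grip_width: 0.0851
grasp_force: 0.0
```

```bash
python3 - <<'E'
from h import *
o=r.get_obs(); print(o["position"],o["ee_rot"])
cv2.imwrite("pics/w2.png",r.read_camera("wrist"))
o=r.get_obs(); print(o["position"],o["ee_rot"])
c=cam("wrist",o); print(proj(c,[(.538,-.167,.116),(.493,-.192,.07)]))
E
```

```text
[ 0.53431132 -0.16597546  0.1700356 ] [ 1.79956246e+02 -5.24668275e-02 -1.51773746e+02]
[ 0.5348868  -0.16617746  0.17081075] [-1.79978958e+02  2.35506195e-02 -1.51775205e+02]
[[274.86558581 246.41329099]
 [274.51840982 154.08002014]]
```

View pics/w2.png

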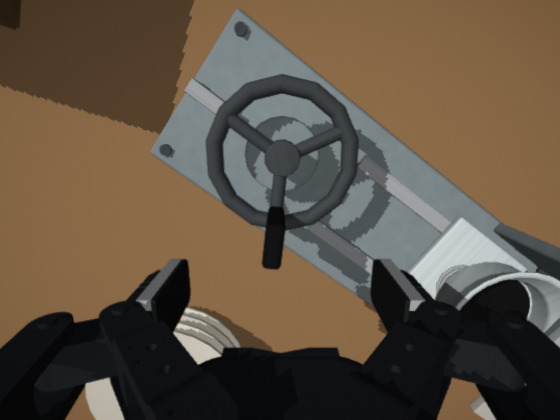

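The hub is at (282,158), and the fin's top runs from (275,212) to (272,268), centred between the fingers.

```bash
python3 - <<'E'
from h import *
o=dict(r.get_obs()); n=dict(o); o["position"]=np.array([.5343,-.166,.17]); o["ee_rot"]=[179.97,-0.03,-151.774]
c=cam("wrist",o)
w=ray(c,(282,158),.072); f=ray(c,(273,242),.116); i=ray(c,(196,90),.036)
print("hub",w,"rim",(ray(c,(206,152),.064)+ray(c,(358,152),.064))/2,"fin",f,"idx",i)
for d in (f-w,i-w): print(np.hypot(*d[:2]),np.degrees(np.arctan2(d[1],d[0])))
print(totool(n,f))
for d in (f-w,): print(w[:2]+d[:2]/np.hypot(*d[:2])*.05)
E
```

```text
hub [ 0.49197357 -0.18596375  0.072     ] rim [ 0.48885389 -0.18754503  0.064     ] fin [ 0.53506568 -0.16927527  0.116     ] idx [ 0.48070019 -0.26705683  0.036     ]
0.046210768518573114 21.17011560515468
0.08187293128488786 -97.91441058568607
[ 1.3299684  -2.793955   54.81124225]
[ 0.53859919 -0.16790684]
```

Emit:
apply_moves(steps=[[[0,-2,20,0.05],[-1,-3,45,0.1],[-1,-3,65,0.1],[-1,-3,65,0.1],[-1,-3,65,0.1]]])

```text
clock: 3.03
position: [0.537, -0.1683, 0.1057]
ee_rot: [180.0, -0.0, -157.5]
wrist_force: [0.3, -0.2, -0.6]
grip_width: 0.0853
grasp_force: 0.0
```

Emit:
apply_moves(steps=[[[0,0,0,0],[0,0,0,0],[0,0,0,0],[0,0,0,0],[0,0,0,0],[0,0,0,0],[0,0,0,0],[0,0,0,0]]], hand=1, newtons=30)

```text
clock: 3.7
position: [0.5371, -0.1687, 0.1058]
ee_rot: [-180.0, 0.0, -157.5]
wrist_force: [0.4, 0.5, 5.3]
grip_width: 0.0117
grasp_force: 33.8
```

```bash
python3 - <<'E'
from h import *
o=r.get_obs(); print(o["position"],o["ee_rot"],o["wrist_force"],o["moment"],o["grip_width"],o["joint_pos"])
E
```

```text
[ 0.53710052 -0.16871108  0.10578137] [-1.79977640e+02  3.79526562e-02 -1.57545033e+02] [0.38297184 0.51170505 5.2863386 ] [0.0017653  0.14590426 0.00562907] 0.011710344729391782 [  3.98125882  30.15877864  12.79576603 111.0282816  -10.01413826
  39.82295705 135.26461102]
```

Emit:
apply_moves(steps=[[[0.2,-4.9,0,0.1],[1,-9.7,0,0.2],[2.2,-14.5,0,0.3],[3.9,-19.1,0,0.4],[6,-23.5,0,0.5],[8.6,-27.7,0,0.6],[11.5,-31.6,0,0.7],[14.9,-35.2,0,0.8]]], newtons=40)

```text
clock: 4.37
position: [0.5367, -0.2063, 0.1058]
ee_rot: [179.9, -0.0, 156.4]
wrist_force: [-2.0, 2.6, 4.9]
grip_width: 0.0114
grasp_force: 39.8
```

```bash
cat > c.py <<'E'
from h import *
o=r.get_obs(); print(o["position"],o["ee_rot"],"F",o["wrist_force"],o["moment"],o["grip_width"],o["grasp_force"],o["joint_pos"])
d=o["position"][:2]-np.array([.492,-.187]); print("ang",np.degrees(np.arctan2(d[1],d[0])),"rad",np.hypot(*d),"yaw+180",o["ee_rot"][2]+180)
yw=np.radians(o["ee_rot"][2]); print("F tool x,y",o["wrist_force"][0]*np.cos(yw)+o["wrist_force"][1]*np.sin(yw),o["wrist_force"][0]*np.sin(yw)-o["wrist_force"][1]*np.cos(yw))
E
python3 c.py
```

```text
[ 0.53671668 -0.20634419  0.10581738] [ 1.79945393e+02 -9.65745245e-03  1.56420925e+02] F [-2.04148305  2.59670985  4.88360576] [0.43898835 0.30886613 0.14051125] 0.011385348315723734 39.80266571044922 [ -1.23138019  32.43104855  24.62488956 109.90711945 -19.67560803
  41.79459516 101.2680879 ]
ang -23.39304371116437 rad 0.048721449165966234 yaw+180 336.42092514311076
F tool x,y 2.909758518537365 1.5632851520115332
```

Emit:
apply_moves(steps=[[[0.2,-4.9,0,0.1],[1,-9.7,0,0.2],[2.2,-14.5,0,0.3],[3.9,-19.1,0,0.4],[6,-23.5,0,0.5],[8.6,-27.7,0,0.6],[11.5,-31.6,0,0.7],[14.9,-35.2,0,0.8]]])

```text
clock: 5.03
position: [0.5095, -0.2322, 0.1058]
ee_rot: [179.9, -0.1, 110.6]
wrist_force: [-0.5, 4.5, 5.9]
grip_width: 0.0115
grasp_force: 39.7
```

```bash
python3 c.py; python3 - <<'E'
from h import *
im=r.read_camera("top"); s=r.read_camera("side")
cv2.imwrite("pics/top1.png",np.vstack([cv2.resize(im[190:290,240:420],(720,400),interpolation=cv2.INTER_CUBIC)]))
E
```

```text
[ 0.50946476 -0.23222654  0.1057852 ] [ 1.79920976e+02 -6.16047890e-02  1.10614492e+02] F [-0.53552657  4.45159332  5.89219353] [0.56359269 0.05164647 0.2138242 ] 0.011546373434710686 39.72911596298218 [ -6.85165878  33.80722454  36.4661568  112.59191265 -29.19628514
  42.944294    67.55902926]
ang -68.88535150358683 rad 0.04848152252313136 yaw+180 290.6144919265294
F tool x,y 4.355107424838076 1.0660727642654533
```

View pics/top1.png

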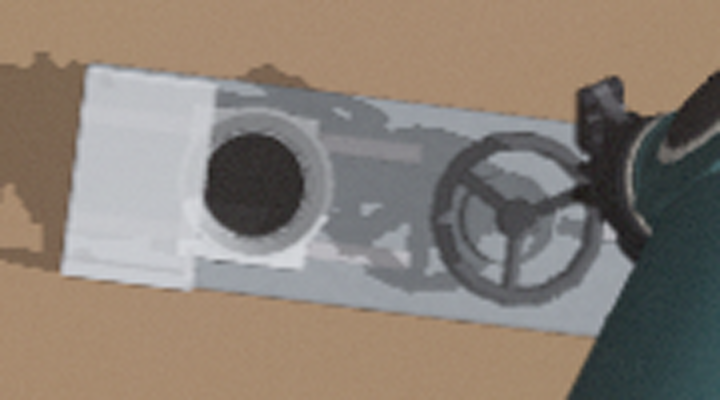

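The wheel has turned with the grasp. The ring floor is at crop (254,185), the hub at (516,217).

```bash
python3 - <<'E'
from h import *
c=cam("top")
R=ray(c,(303.5,236.3),.074); W=ray(c,(369,244.2),.072); print(R,W)
d=W-R; print(np.hypot(*d[:2]),np.degrees(np.arctan2(d[1],d[0])))
for a,b in (((85,66),(62,275)),): 
  A=ray(c,(240+85/4,190+66/4),.016);B=ray(c,(240+62/4,190+275/4),.016);print("end edge",np.degrees(np.arctan2(*(B-A)[1::-1])))
A=ray(c,(240+85/4,190+66/4),.016);B=ray(c,(240+575/4,190+122/4),.016);print("far edge",np.degrees(np.arctan2(*(B-A)[1::-1])))
A=ray(c,(240+62/4,190+275/4),.016);B=ray(c,(240+590/4,190+334/4),.016);print("near edge",np.degrees(np.arctan2(*(B-A)[1::-1])))
E
```

```text
[ 0.51311345 -0.02258198  0.074     ] [ 0.49028959 -0.18751673  0.072     ]
0.16650645946143125 -97.87861921016778
end edge 172.94722954231406
far edge -97.4802985423943
near edge -97.45739502420437
```

Emit:
apply_moves(steps=[[[0.2,-4.9,0,0.1],[1,-9.7,0,0.2],[2.2,-14.5,0,0.3],[3.9,-19.1,0,0.4],[6,-23.5,0,0.5],[6,-23.5,0,0.5],[6,-23.5,0,0.5]]])

```text
clock: 5.72
position: [0.4857, -0.2348, 0.1058]
ee_rot: [179.9, -0.1, 82.2]
wrist_force: [0.4, 4.0, 6.0]
grip_width: 0.0115
grasp_force: 40.4
```

```bash
python3 c.py
```

```text
[ 0.48565077 -0.2348359   0.10578534] [ 1.79939153e+02 -9.01927904e-02  8.21689328e+01] F [0.39980612 3.95204765 5.98904201] [ 0.48341083  0.03232206 -0.15595133] 0.011522020600355946 40.36970257759094 [-11.53713922  34.52210691  43.96925539 115.73502862 -35.003713
  43.539495    46.01150752]
ang -97.56063723560034 rad 0.048255429372304315 yaw+180 262.1689328476566
F tool x,y 3.9696659633626314 -0.14239982774754167
```

Emit:
apply_moves(steps=[[[0,0,0,0],[0,0,0,0],[0,0,0,0],[0,0,0,0],[0,0,-30,0],[0,0,-60,0],[0,0,-75,0],[0,0,-75,0]]], hand=0)

```text
clock: 6.38
position: [0.4863, -0.2372, 0.1833]
ee_rot: [179.7, 0.1, 82.1]
wrist_force: [0.5, -0.3, -0.2]
grip_width: 0.0854
grasp_force: 0.0
```

```bash
python3 c.py; python3 - <<'E'
from h import *
cv2.imwrite("pics/w3.png",r.read_camera("wrist"))
E
```

```text
[ 0.48630264 -0.2372294   0.18327801] [1.79675979e+02 5.05507560e-02 8.21191760e+01] F [ 0.4876811  -0.31883812 -0.21803068] [-0.09225393 -0.07181311 -0.04569923] 0.08535276428899444 0.0 [-16.65578957  27.98578097  50.43072229 113.48466732 -27.85966493
  50.96080499  40.65282631]
ang -96.47121836257396 rad 0.050551486514141576 yaw+180 262.1191759681356
F tool x,y -0.2489593889490226 0.5267920101951666
```

View pics/w3.png

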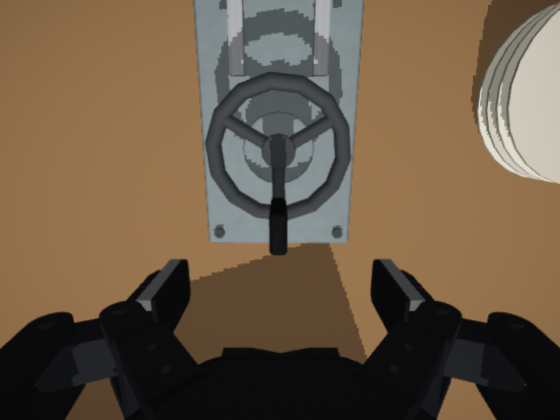

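The fin lies exactly in line with the hub and index: the hub is at (278,151), the fin at (278,228), and the base screws at 219 and 338. The wheel is set. Now I pass over the ring to measure it on the way to the flask.

Emit:
apply_moves(steps=[[[10,0,-30,0],[40,0,-60,0],[75,-1,-67,0],[110,-2,-67,0],[145,-2,-67,0],[175,-3,-67,0],[200,-3,-67,0],[210,-3,-67,0]]])

```text
clock: 7.1
position: [0.5102, -0.0231, 0.2459]
ee_rot: [-179.9, -0.0, 82.5]
wrist_force: [-0.6, 0.3, 0.6]
grip_width: 0.0856
grasp_force: 0.0
```

Emit:
apply_moves(steps=[[[0,0,0,0],[0,0,0,0],[0,0,0,0]]])

```text
clock: 7.35
position: [0.51, -0.0295, 0.247]
ee_rot: [-180.0, 0.1, 82.0]
wrist_force: [0.0, 0.5, 0.0]
grip_width: 0.0854
grasp_force: 0.0
```

```bash
python3 c.py; python3 - <<'E'
from h import *
o=r.get_obs(); im=r.read_camera("wrist"); cv2.imwrite("pics/w4.png",im)
c=cam("wrist",o); print(proj(c,[(.5124,-.0284,.074)]))
g=im.max(2); m=((g<60)).astype(np.uint8); m[300:]=0
n,l,s,ce=cv2.connectedComponentsWithStats(m)
for k in range(1,n):
    if s[k,4]>800: print(s[k],ce[k], ray(c,(s[k,0]+s[k,2]/2,s[k,1]+s[k,3]/2),.074))
E
```

```text
[ 0.51001782 -0.0295197   0.24703142] [-1.79979095e+02  5.84264257e-02  8.19911648e+01] F [0.02151506 0.45363111 0.00253301] [ 0.05001581 -0.01503801  0.00913767] 0.08544007033873222 0.0 [-45.70577002  19.15173538  55.28766546 114.23835785 -18.8930711
  56.08053831  10.84929962]
ang 83.47298891541766 rad 0.15850769039298562 yaw+180 261.9911647795688
F tool x,y 0.45220426300085403 -0.04189730371339266
[[282.58969531 198.84783905]]
[ 252  165   67   65 3371] [284.88074755 196.8742213 ] [ 0.51540811 -0.02745403  0.074     ]
[ 127  260   63   40 1676] [165.61873508 283.42959427] [ 0.3707169  -0.09727741  0.074     ]
[ 371  260   63   40 1677] [394.41323792 283.38640429] [ 0.62565002 -0.13288648  0.074     ]
```

View pics/w4.png

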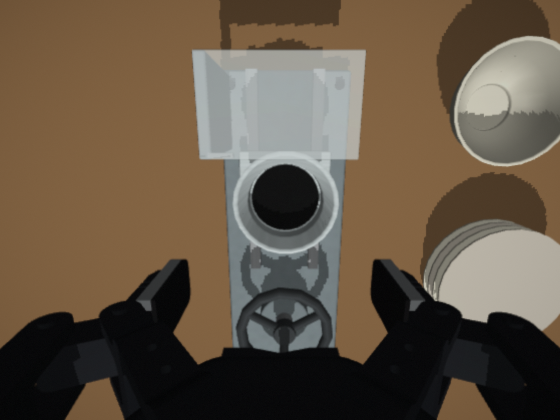

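The ring is clear of the guard, with its floor at (285,197), which gives world (0.514, -0.028). On to the flask.

Emit:
apply_moves(steps=[[[41,8,-3,0],[80,15,-3,0],[120,23,-3,0],[160,30,-3,0],[195,37,-3,0],[230,43,-3,0],[260,49,-3,0],[285,54,-3,0]]])

```text
clock: 8.07
position: [0.6039, 0.2484, 0.2499]
ee_rot: [180.0, 0.0, 82.1]
wrist_force: [-0.6, 0.2, 0.1]
grip_width: 0.0854
grasp_force: 0.0
```

Emit:
apply_moves(steps=[[[20,4,0,0],[20,4,0,0],[20,4,0,0],[20,4,0,0]]])

```text
clock: 8.4
position: [0.6101, 0.2641, 0.2502]
ee_rot: [180.0, 0.1, 82.0]
wrist_force: [-0.2, -0.5, -0.4]
grip_width: 0.0853
grasp_force: 0.0
```

```bash
python3 c.py; python3 - <<'E'
from h import *
o=r.get_obs(); im=r.read_camera("wrist"); cv2.imwrite("pics/w5.png",im)
c=cam("wrist",o); print(proj(c,[(.617,.287,.155)]))
g=im.max(2); m=((g<50)).astype(np.uint8)
n,l,s,ce=cv2.connectedComponentsWithStats(m)
for k in range(1,n):
    if s[k,4]>500: print(s[k],ce[k], ray(c,ce[k],.155))
E
```

```text
[0.61007939 0.26405153 0.2502209 ] [1.79991500e+02 7.38595219e-02 8.19655134e+01] F [-0.19999803 -0.52668712 -0.36224904] [-0.03259494  0.01447758 -0.00331381] 0.08528306071794942 0.0 [-58.45970684  34.87772779  47.79682719  92.23533402 -27.67878584
  65.43504205 -12.04806741]
ang 75.32992524425111 rad 0.4662512498458812 yaw+180 261.9655134431156
F tool x,y -0.5494707678524999 -0.12442027903790995
[[285.43524552 192.92931314]]
[ 258  149   58   59 2621] [286.48950782 178.32506677] [0.61914656 0.29729694 0.155     ]
[    0   252   560   168 54446] [281.67668883 358.71911619] [0.59486989 0.14736972 0.155     ]
```

View pics/w5.png

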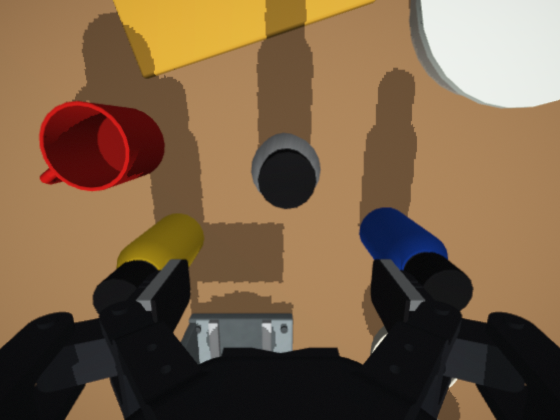

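The steel flask's cap top is at (287,178), the yellow flask is at (130,280), the blue at (435,280) and the mug at (90,145). The fingers go down around the cap.

Emit:
apply_moves(steps=[[[15,2,0,0],[30,4,10,0],[30,4,40,0],[30,4,70,0],[30,4,95,0],[30,4,106,0],[30,4,106,0],[30,4,106,0]]])

```text
clock: 9.12
position: [0.6183, 0.2948, 0.1451]
ee_rot: [180.0, 0.0, 82.1]
wrist_force: [0.3, 0.0, -0.2]
grip_width: 0.0854
grasp_force: 0.0
```

Emit:
apply_moves(steps=[[[0,0,0,0],[0,0,0,0],[0,0,0,0],[0,0,0,0],[0,0,0,0],[0,0,0,0],[0,0,0,0],[0,0,0,0]]], hand=1, newtons=70)

```text
clock: 9.78
position: [0.6187, 0.2962, 0.146]
ee_rot: [179.9, -0.1, 82.2]
wrist_force: [1.6, -0.8, 6.2]
grip_width: 0.0405
grasp_force: 70.7
```

```bash
python3 c.py; python3 - <<'E'
from h import *
cv2.imwrite("pics/s2.png",r.read_camera("side")[90:260,120:400])
E
```

```text
[0.61867901 0.2962053  0.1459679 ] [ 1.79872136e+02 -9.62139245e-02  8.21523418e+01] F [ 1.58287034 -0.75811441  6.15806027] [-0.00591634  0.06704128 -0.02150051] 0.04049937874056072 70.66424489021301 [-56.65792709  42.95799497  42.96515261  93.24643324 -33.55719661
  57.21946471 -10.55433276]
ang 75.30971017687777 rad 0.4995347181530752 yaw+180 262.1523418463761
F tool x,y -0.5348898614689404 1.6715587931308893
```

View pics/s2.png

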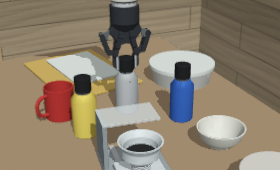

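The gripper holds the steel flask by its cap; the mug, yellow and blue flasks stand untouched. Next I lift and carry it high over the guard.

Emit:
apply_moves(steps=[[[0,0,-10,0],[0,0,-30,0],[0,0,-60,0],[0,0,-90,0],[0,0,-120,0],[0,0,-145,0],[0,0,-165,0],[0,0,-175,0]]])

```text
clock: 10.5
position: [0.6181, 0.2959, 0.3223]
ee_rot: [179.9, -0.1, 82.1]
wrist_force: [1.4, -0.2, -2.5]
grip_width: 0.0405
grasp_force: 71.3
```

Emit:
apply_moves(steps=[[[-10,-2,0,0],[-30,-5,0,0],[-55,-10,0,0],[-85,-15,0,0],[-115,-20,0,0],[-145,-26,0,0],[-165,-29,0,0],[-175,-31,0,0]]])

```text
clock: 11.17
position: [0.5609, 0.1223, 0.3178]
ee_rot: [-179.8, 0.1, 81.9]
wrist_force: [-0.4, 0.5, -3.2]
grip_width: 0.0405
grasp_force: 71.5
```

Emit:
apply_moves(steps=[[[0,0,0,0],[0,0,0,0],[0,0,0,0]]])

```text
clock: 11.42
position: [0.563, 0.1288, 0.3187]
ee_rot: [-180.0, -0.0, 82.3]
wrist_force: [-0.0, 0.1, -2.8]
grip_width: 0.0405
grasp_force: 71.5
```

```bash
python3 c.py; python3 - <<'E'
from h import *
o=r.get_obs(); p=o["position"]; c=cam("side")
im=r.read_camera("side"); im0=cv2.imread("pics/side0.png")
hsv=cv2.cvtColor(im,cv2.COLOR_BGR2HSV).astype(int)
# expected flask: underside at p.z-.146
for dz in (.02,.04,.06,.08):
    q=proj(c,[p-[0,0,.146-dz]])[0]; u,v=np.round(q).astype(int)
    row=hsv[v,u-40:u+41]; m=row[:,1]<60
    print(dz,q,"low-sat cols",(np.where(m)[0]+u-40).tolist())
col=proj(c,[p-[0,0,.146]])[0]; u,v=np.round(col).astype(int); print("bottom",u,v,hsv[v-12:v+22,u,1].tolist())
E
```

```text
[0.56304516 0.12883416 0.31869198] [-1.79970058e+02 -1.26296851e-02  8.22912185e+01] F [-0.02970286  0.07855885 -2.82098845] [ 0.08401445 -0.03263965 -0.02318419] 0.040536645222020475 71.50108695030212 [-57.60478144  21.76499239  53.91685427 100.84263025 -19.001643
  67.12443304  -5.80217908]
ang 77.32264191008161 rad 0.3237261680869691 yaw+180 262.2912185025548
F tool x,y 0.07386460456326406 -0.03997216030604743
0.02 [250.66970297 157.35791599] low-sat cols [211, 212, 213, 214, 215, 216, 217, 218, 219, 220, 221, 222, 223, 224, 225, 226, 227, 228, 229, 230, 231, 232, 233, 238, 239, 240, 241, 242, 243, 244, 245, 246, 247, 248, 249, 250, 251, 252, 253, 254, 255, 256, 257, 258, 259, 260, 261, 262, 263, 264, 270, 271, 272, 273, 274, 275, 276, 277, 278, 279, 280, 281, 282, 283, 284, 285, 286, 287, 288, 289, 290, 291]
0.04 [250.50681497 148.97818521] low-sat cols [211, 212, 213, 214, 215, 216, 217, 218, 219, 220, 237, 238, 239, 240, 241, 242, 243, 244, 245, 246, 247, 248, 249, 250, 251, 252, 253, 254, 255, 256, 257, 258, 259, 260, 261, 262, 263, 264, 269, 270, 271, 272, 273, 274, 275, 276, 277, 278, 279, 280, 281, 282, 283, 284, 285, 286, 287, 288, 289, 290, 291]
0.06 [250.34405764 140.45419804] low-sat cols [237, 238, 239, 240, 241, 242, 243, 244, 245, 246, 247, 248, 249, 250, 251, 252, 253, 254, 255, 256, 257, 258, 259, 260, 261, 262, 263, 264, 289, 290]
0.08 [250.18159015 131.78487295] low-sat cols [236, 237, 238, 239, 240, 241, 242, 243, 244, 245, 246, 247, 248, 249, 250, 251, 252, 253, 254, 255, 256, 257, 258, 259, 260, 261, 262, 263, 264]
bottom 251 166 [10, 9, 9, 9, 7, 10, 10, 9, 9, 9, 10, 10, 9, 9, 9, 8, 9, 35, 120, 130, 131, 131, 90, 79, 79, 79, 78, 79, 79, 79, 78, 79, 80, 79]
```

The flask hangs upright and centred: body columns 237–264 against an expected centre of 250.5. Now over the ring.

Emit:
apply_moves(steps=[[[-15,-2,0,0],[-40,-7,0,0],[-70,-12,0,0],[-100,-17,0,0],[-130,-22,0,0],[-150,-25,0,0],[-162,-27,0,0],[-162,-27,0,0]]])

```text
clock: 12.13
position: [0.5135, -0.0326, 0.3195]
ee_rot: [180.0, 0.0, 81.9]
wrist_force: [0.2, -0.3, -2.5]
grip_width: 0.0406
grasp_force: 71.5
```

Emit:
apply_moves(steps=[[[0,0,10,0],[0,0,25,0],[0,0,40,0],[0,0,52,0],[0,0,60,0],[0,0,62,0],[0,0,62,0],[0,0,62,0]]])

```text
clock: 12.8
position: [0.5146, -0.0299, 0.2576]
ee_rot: [180.0, 0.0, 82.2]
wrist_force: [-0.6, 0.6, -2.9]
grip_width: 0.0405
grasp_force: 71.6
```

```bash
python3 c.py; python3 - <<'E'
from h import *
print(totool(r.get_obs(),(.514,-.028,.221)))
E
```

```text
[ 0.51463192 -0.0299195   0.25759132] [1.79960676e+02 1.29947660e-02 8.21591798e+01] F [-0.63835236  0.55413217 -2.87748652] [ 0.0238915  -0.00906752 -0.00538317] 0.04051771062692049 71.55909776687622 [-46.22929299  18.90885895  56.10236302 113.09442265 -18.59236841
  57.45688617  10.79194883]
ang 81.80133170923094 rad 0.15870250875578415 yaw+180 262.15917983056914
F tool x,y 0.4618666156294001 -0.7079798254099634
[ 1.82364905 -0.91298508 36.59029304]
```

Emit:
apply_moves(steps=[[[1,0,4,0],[2,0,9,0],[2,0,14,0],[2,0,19,0],[2,0,24,0],[2,0,28,0],[2,0,31,0],[2,0,31,0]]])

```text
clock: 13.47
position: [0.514, -0.0281, 0.2256]
ee_rot: [-179.9, 0.0, 82.1]
wrist_force: [-0.1, 0.4, -3.3]
grip_width: 0.0404
grasp_force: 71.6
```

```bash
python3 c.py
```

```text
[ 0.51404353 -0.0280813   0.22557819] [-1.79936633e+02  2.79450939e-02  8.21360906e+01] F [-0.14492803  0.3943919  -3.30975551] [-0.00210848  0.005535    0.02044373] 0.040428732225152385 71.55916929244995 [-44.21835426  21.66932154  54.0940825  114.84276861 -21.62801053
  54.1145679   13.09949367]
ang 82.10292355943973 rad 0.16044024319884384 yaw+180 262.13609056084795
F tool x,y 0.3708538329148678 -0.1975260429155689
```

The flask is in the bore without any contact. Pressing down.

Emit:
apply_moves(steps=[[[0,0,3,0],[0,0,6,0],[0,0,8,0],[0,0,10,0],[0,0,12,0],[0,0,14,0],[0,0,16,0],[0,0,16,0]]], newtons=100)

```text
clock: 14.13
position: [0.5149, -0.0282, 0.2109]
ee_rot: [180.0, -0.0, 82.1]
wrist_force: [-1.2, -0.2, 8.0]
grip_width: 0.0401
grasp_force: 102.5
```

```bash
python3 c.py
```

```text
[ 0.51485295 -0.02817808  0.21086175] [ 1.79961216e+02 -3.17539792e-02  8.21443468e+01] F [-1.19850163 -0.20097072  7.97392832] [ 0.03412564  0.80681125 -0.04488488] 0.04010156613042264 102.496737241745 [-43.07995085  22.98959869  53.01971628 115.51514383 -23.20413792
  52.48455692  14.40008355]
ang 81.81188905959742 rad 0.16045765595155748 yaw+180 262.1443467602369
F tool x,y -0.3628933547724893 -1.1597861013934359
```

Emit:
apply_moves(steps=[[[0,0,2,0],[0,0,4,0],[0,0,6,0],[0,0,8,0],[0,0,10,0],[0,0,11,0],[0,0,12,0],[0,0,12,0]]])

```text
clock: 14.8
position: [0.5151, -0.0283, 0.1998]
ee_rot: [180.0, -0.1, 82.1]
wrist_force: [-3.9, 0.1, 14.6]
grip_width: 0.0399
grasp_force: 103.8
```

```bash
python3 c.py
```

```text
[ 0.51513915 -0.02829776  0.19981422] [ 1.79954423e+02 -7.60690989e-02  8.21441076e+01] F [-3.87528997  0.06266474 14.61281891] [0.06259779 1.45147014 0.00308699] 0.03991151977998465 103.78803133964539 [-42.2038723   23.98927684  52.17228038 115.98009033 -24.3837841
  51.34054987  15.37443007]
ang 81.70459752017167 rad 0.16038023744867133 yaw+180 262.1441076206645
F tool x,y -0.4676057111599915 -3.8474854278441546
```

Emit:
apply_moves(steps=[[[0,-1,0,0],[0,-2,0,0],[0,-2,1,0],[0,-2,2,0],[0,-2,3,0],[0,-2,3,0]]])

```text
clock: 15.3
position: [0.515, -0.0284, 0.1996]
ee_rot: [179.8, -0.2, 82.1]
wrist_force: [-5.7, 1.0, 37.7]
grip_width: 0.0401
grasp_force: 106.4
```

```bash
python3 c.py
```

```text
[ 0.51503495 -0.02837307  0.19962276] [179.76739453  -0.19934647  82.14589485] F [-5.67632907  0.95793958 37.72783138] [ 0.2995725   2.79743541 -0.00813953] 0.04007930861650119 106.41171455383301 [-42.18234378  23.87640045  52.1631901  116.1309446  -24.51659581
  51.09929293  15.52104507]
ang 81.7375693695539 rad 0.1602907112936374 yaw+180 262.145894853974
F tool x,y 0.17327683308279906 -5.753984277646728
```

Emit:
apply_moves(steps=[[[0,1,-0.6,0],[0,2,-1.2,0],[0,2,-1.2,0],[0,2,-1.2,0],[0,2,-1.2,0],[0,2,-1.2,0],[0,2,-1.2,0],[0,2,-1.2,0]]])

```text
clock: 15.97
position: [0.5154, -0.0284, 0.1997]
ee_rot: [179.9, -0.2, 82.1]
wrist_force: [-8.3, 0.5, 30.9]
grip_width: 0.0401
grasp_force: 105.1
```

```bash
python3 c.py; python3 - <<'E'
from h import *
# ring rim and flask tilt check in the side picture
o=r.get_obs(); p=o["position"]; c=cam("side"); im=r.read_camera("side"); cv2.imwrite("pics/s3.png",im)
hsv=cv2.cvtColor(im,cv2.COLOR_BGR2HSV).astype(int)
for dz in (.06,.075,.09):
    q=proj(c,[p-[0,0,.146-dz]])[0]; u,v=np.round(q).astype(int)
    print(dz,q,hsv[v,u-22:u+23,2].tolist())
E
```

```text
[ 0.51544102 -0.02837459  0.19966765] [ 1.79947687e+02 -1.76667114e-01  8.21471384e+01] F [-8.25385922  0.48708988 30.9461164 ] [0.28824633 2.77664847 0.02167946] 0.04013217082980397 105.13099193572998 [-42.08516899  24.01380542  52.11342081 115.95464546 -24.51767113
  51.35220242  15.51778268]
ang 81.59390029907068 rad 0.16034806948666433 yaw+180 262.147138396254
F tool x,y -0.6451993297933168 -8.243007125766987
0.06 [260.5040073  224.31104407] [112, 113, 113, 113, 113, 112, 103, 115, 132, 142, 147, 154, 160, 165, 166, 171, 173, 176, 178, 179, 182, 180, 180, 181, 181, 179, 180, 175, 176, 174, 171, 167, 165, 160, 154, 148, 142, 137, 163, 164, 164, 164, 164, 164, 164]
0.075 [260.42836261 217.80543527] [112, 113, 113, 112, 113, 112, 113, 102, 118, 135, 144, 148, 155, 161, 168, 168, 172, 175, 176, 179, 180, 184, 182, 181, 182, 183, 181, 182, 178, 178, 176, 172, 169, 166, 163, 157, 151, 146, 139, 163, 164, 164, 164, 164, 164]
0.09 [260.35269737 211.19351657] [191, 191, 191, 191, 191, 194, 199, 119, 120, 135, 144, 152, 159, 166, 175, 177, 182, 186, 187, 193, 197, 199, 197, 198, 197, 198, 195, 194, 189, 188, 185, 180, 176, 171, 167, 160, 154, 147, 132, 163, 164, 164, 164, 164, 164]
```

Emit:
apply_moves(steps=[[[0,-2,0,0],[0,-2,0,0],[0,-2,0,0],[0,-2,0,0],[0,-2,0,0],[0,-2,0,0],[0,-2,0,0],[0,-2,0,0]]])

```text
clock: 16.68
position: [0.5147, -0.0282, 0.1997]
ee_rot: [179.8, -0.1, 82.1]
wrist_force: [-4.2, 0.6, 25.9]
grip_width: 0.04
grasp_force: 104.3
```

```bash
python3 c.py; python3 -c "
from workcell import r
o=r.get_obs()
if o['wrist_force'][2]>24 and o['position'][2]<.2015: print(r.sign_off())"
```

```text
[ 0.51473051 -0.02824198  0.19973581] [ 1.79761379e+02 -1.43640129e-01  8.21437350e+01] F [-4.23750038  0.57140892 25.85776956] [0.15305136 1.78193886 0.00537937] 0.04000785277428667 104.27481651306152 [-42.27291316  23.83792308  52.20202263 116.16871061 -24.42539209
  51.07425744  15.41891373]
ang 81.8519326048546 rad 0.1603770101912191 yaw+180 262.14373503582425
F tool x,y -0.013171549055943532 -4.275832569503096
the job is handed in; nothing more can be done
None
```

The job is handed in at 16.7 s: the wheel is set at the index, and the steel flask stands upright in the ring, held against the lower stop with about 26 N; the mug, bowl and plates were never touched.

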